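# Scan the job ticket, then hold the moisture meter flush on a sloped sample panel

### The arm

A 7-joint arm with a two-finger parallel gripper is mounted at the origin on the work surface. World frame = base frame: x ahead of the robot, y to its left, z up, the work surface at z = 0. Lengths are in m, angles in degrees, forces in N, time in s.
With the tool pointing down it reaches from about 0.35 to 0.9 m from the base axis. Payload 19.9 kg.
Tool frame: the origin (TCP) lies at the very end of the fingers, on their centre line; the grasp point (between the pads) lies 19 mm behind it; z points along the fingers, y is the direction in which the jaws open and shut (so a half turn about z gives the same grasp; the last joint's range is limited). The gripper opens to 94 mm and grips with 3 to 60 N. Pads are 16 mm wide; open, the fingers measure 119 mm over their backs; the gripper's body (75 mm by 177 mm) begins 78 mm behind the grasp point.
Start: joints at [-77.034, 23.915, -0.59, 92.452, 0.269, 63.638, -3.037], TCP at [0.165, 0.603, 0.205] pointing down, gripper open.
Joint ranges: [-161.28, 161.28], [-22.2, 115.67], [-73.04, 71.86], [3.21, 147.25], [-68.34, 248.33], [10.77, 114.83], [-161.83, 161.83]. Speed limits (degrees/s): [108.29, 108.29, 136.94, 136.94, 172.46, 172.46, 172.46].

### API

Orientations are given as [roll, pitch, yaw] about the fixed x, y, z axes, in that order (R = Rz(yaw) Ry(pitch) Rx(roll)).
In Python, from bench import robot, imaging, job gives the robot as it stands.
- The arm moves only by the tool send_rows, never from a script. Its argument "motion" is one flat list of numbers, 7 for each row, row after row: the turn, a rotation vector about the tool's x, y, z normalised to -1 to 1, where 1 is 5 degrees, then the shift along the tool's x, y, z normalised to -1 to 1, where 1 is 30 mm, then the closure, from 0 (fully open) to 1 (shut). A call has 1 to 12 rows; each row shifts and turns the commanded pose from where the row before left it, along the tool's axes as they then stand; what a row does not reach is not made up. A row lasts 1/8 s, in which the tool goes at most 62.5 mm and 10.7 degrees, less where a joint would pass 70% of its speed; a pose out of reach is approached as far as the arm can. A call with a number of a shift or a turn outside -1 to 1 is refused whole. A call with a gripper value outside its range is refused whole. The fingers move at their own pace and stop on an object; "squeeze" is the grip in N (left out, the last holds). Time passes only in rows, so rows that do not move let the fingers close. It gives the time, the measured TCP pose, the force and the opening at its end, in the units of the state.
- robot.get_obs(): the state, without advancing time (a new reading comes with each control period).
- imaging.camera(name): name is "scene" or "top"; returns the picture (384x512x3 uint8, red, green, blue); there is no depth.
- imaging.get_calibration(name): a dict with "fx", "fy", "cx", "cy" (pixels), "world_from_camera" (4x4, takes a point from camera to world coordinates). Camera axes: x right, y up, looking along -z (the intrinsics and any distortion apply to the point x, -y, -z); pixel columns grow to the right and rows downward; lengths in m; the calibration is good to about 2 mm. A picture is of the moment at which its call begins. get_calibration takes no time and is no camera call.
- job.hand_in(): hands the job in, once; it reports no verdict.
The state is a dict: "t": time; "joint_pos": joint angles; "joint_vel": joint speeds; "joint_torque": joint torques, N m; "tool_pos": TCP position; "tcp_rot": TCP orientation; "force": force on the tool from outside, world axes, zero at the start; "ft_torque": the same for the moment, N m; "opening": finger opening in m.
Only numpy, scipy, OpenCV 4.12 (cv2) and the standard library are available. Lean on these libraries where they do the work, as an engineer would, in place of code of your own. Each camera call takes 0.05 s, during which the arm holds its last target. There are 200 camera calls.

### The job

Pick up the hand-held moisture meter and aim the reading window in its sole squarely at the bar-code label on the sloped ticket block, from roughly 8 cm away, holding it steady there for about a second. Then tilt the meter to match the slope of the sprung plywood panel on the sample stand and press its sole flush on the middle of the panel until the panel gives by about half a centimetre, without changing the stand's tilt or disturbing the other things on the bench. Finish while still gripping the meter and holding it pressed flush; do not let go.

Things in the scene. Friction and masses are not known exactly. Their poses are not given: they have to be found in the camera images.
- meter: Loose hand-held moisture meter, 160 g, standing on its sole. Grey flat sole 62 x 46 mm, 10 mm thick; upright black body 50 (x) x 28 mm (y) up to 90 mm; head 54 x 34 mm from 90 to 116 mm with a dark display on top. Grip the body across y (28 mm). Origin: centre of the sole's underside, where the reading window is; z points up to the head, the window looks along -z. Its turn about z never matters.
- label: Bar-code label: white paper 60 x 75 mm with black bars, on the sloped top board (85 x 95 mm) of a fixed wooden block. Origin: centre of the label on its upper surface, about 58 mm above the bench; z points square out of the label (tilted 29 degrees from the vertical towards the block's front, at yaw 0 towards the robot); y runs level.
- panel_face (a point): Centre of the upper face of the plywood panel, 130 x 130 mm, 12 mm thick, on the fixed sample stand. About 115 mm above the bench. z points square out of the face, y runs level along the hinge line, x points up the slope. The panel is carried on springs and sinks along -z by up to 12 mm: it starts to move at about 1 N and then takes about 0.7 N per mm.
- panel (a joint): How far the panel is pressed down into its springs: 0 at rest (out), 0.012 m bottomed.
- cradle (a joint): Slope of the panel from level, rad: between 0.25 and 0.55 at the start; the face leans towards the stand's front (at yaw 0 towards the robot). The hinge runs level under the panel's middle and is stiff (about 4 N m): it is to stay as it is set.
- cradle_edge (a point): Middle of the lower edge of the aluminium plate (125 x 130 mm) under the panel, 62 mm from the hinge; it moves only if the tilt is changed. The stand's base is 160 x 190 mm, with two wooden cheeks at its sides up to 105 mm high.
- sander: Bystander: loose cork-and-wood sanding block 100 x 60 x 36 mm; origin at the centre of its underside.
- tape: Bystander: loose black tape measure 70 x 36 x 66 mm standing on edge; origin at the centre of its underside.
- glue: Bystander: loose white glue bottle, 60 mm wide, 160 mm high; origin at the centre of its underside.
Not all that is in view belongs to the job. Of the things shaped like the part that bears label, the wooden one is meant.

How it is judged:
By the outcome, as a careful person would: the job done as asked, in the order asked, and still so for the second after the job is handed in, while the arm keeps its last pose, push and grip.
It also fails if it takes over 59 s, if anything falls off the work surface, if the arm or the gripper's body presses on something with over 40 N, if the wrist force passes 120 N, or if a joint passes its speed limit or range.

## Working session

There is one attempt and no reset: what is moved stays moved. The work goes in short steps, Python scripts to look and compute and a tool call to move; the robot and the scene stay as the last step left them, time stands still between calls to the robot, and variables do not carry over. Pictures are saved under pics/ and viewed, about 8 in all and at most 12, crops included, and the job is handed in when it is done.

Besides the shell and the picture viewer there is one more tool, called as name(argument=value, ...) on one line, values as JSON. send_rows: Moves the arm, as the interface text tells. Its arguments: {"type":"object","properties":{"motion":{"type":"array","items":{"type":"number"}},"squeeze":{"type":"number"}},"required":["motion"]}

```bash
mkdir -p pics; ls
python3 - <<'E'
from bench import robot, imaging, job
import cv2,numpy as np
np.set_printoptions(precision=4,suppress=True)
for n in ("scene","top"):
    im=imaging.camera(n); cv2.imwrite(f"pics/{n}0.png",cv2.resize(im[:,:,::-1],(800,600),interpolation=cv2.INTER_CUBIC))
    np.save(f"pics/{n}0.npy",im)
    print(n,imaging.get_calibration(n))
print(robot.get_obs())
E
```

```text
pics
scene {'fx': 392.9704417735869, 'fy': 392.9704417735869, 'cx': 247.8347651711575, 'cy': 195.15613919401986, 'world_from_camera': array([[-0.3673, -0.6306,  0.6837,  1.2081],
       [ 0.9301, -0.2523,  0.2669,  0.2499],
       [ 0.0042,  0.7339,  0.6792,  0.6976],
       [ 0.    ,  0.    ,  0.    ,  1.    ]])}
top {'fx': 472.7400163527063, 'fy': 472.7400163527063, 'cx': 253.34833280043262, 'cy': 193.13896727354648, 'world_from_camera': array([[-0.0178,  0.9932, -0.1153,  0.4455],
       [-0.9995, -0.0209, -0.0251, -0.0137],
       [-0.0273,  0.1148,  0.993 ,  1.233 ],
       [ 0.    ,  0.    ,  0.    ,  1.    ]])}
{'t': 0.1, 'joint_pos': array([-77.0349,  23.942 ,  -0.5902,  92.481 ,   0.2703,  63.6378,
        -3.0373]), 'joint_vel': array([ 0.0679, -0.1558, -0.0954, -0.0938,  0.0059, -0.0862, -0.0895]), 'joint_torque': array([  0.0007, -85.2576,   0.6399, -42.6688,  -0.0489,   0.0165,
         0.    ]), 'tool_pos': array([0.1653, 0.6024, 0.2049]), 'tcp_rot': array([-179.9408,    0.0057,  164.6572]), 'force': array([ 0.1624, -0.047 ,  0.2579]), 'ft_torque': array([-0.0116,  0.0234, -0.0302]), 'opening': 0.09408532403259873}
```

View pics/scene0.png

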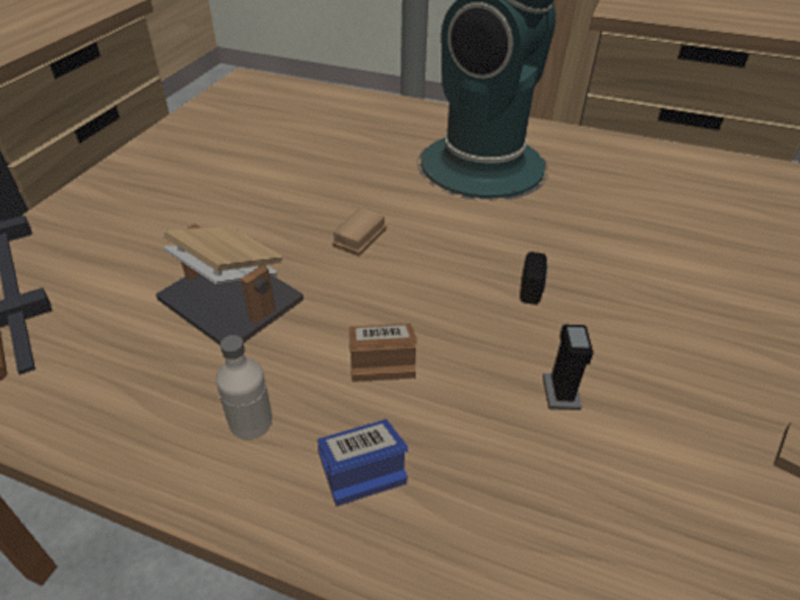

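View pics/top0.png

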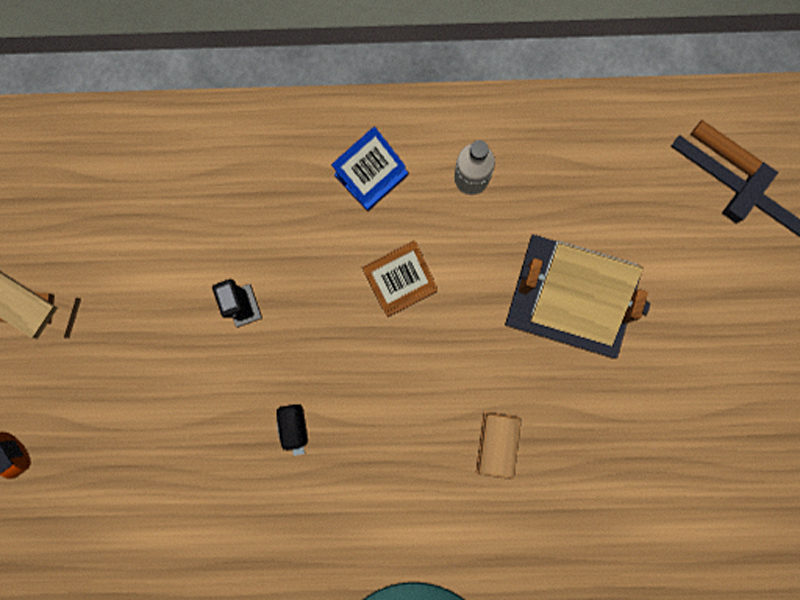

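The top view shows, in 800 px coordinates, the meter at (237,300), the wooden label block at (400,278) and the panel at (590,295). The blue block is a decoy. I'll zoom in on all three to read their corners.

Run:
```python
import cv2,numpy as np
def mont(n,cs,out):
    im=np.load(f"pics/{n}0.npy")[:,:,::-1]; t=[]
    for (u,v,w,h,s) in cs:
        c=cv2.resize(im[v:v+h,u:u+w],None,fx=s,fy=s,interpolation=cv2.INTER_CUBIC)
        for k in range(0,w,10):
            cv2.line(c,(k*s,0),(k*s,6),(0,0,255),1); cv2.putText(c,str(u+k),(k*s+1,16),0,.35,(0,0,255),1)
        for k in range(0,h,10):
            cv2.line(c,(0,k*s),(6,k*s),(0,0,255),1); cv2.putText(c,str(v+k),(8,k*s+5),0,.35,(0,0,255),1)
        t.append(c)
    H=max(c.shape[0] for c in t)
    a=np.hstack([cv2.copyMakeBorder(c,0,H-c.shape[0],0,4,0) for c in t]); print(a.shape); cv2.imwrite(out,a)
mont("top",[(130,172,42,42,9),(228,150,56,56,7)],"pics/t1.png")
mont("top",[(318,145,104,90,7)],"pics/t2.png")
mont("scene",[(98,138,100,84,7)],"pics/s1.png")
mont("scene",[(342,200,42,66,8),(218,200,56,48,8)],"pics/s2.png")
```

```text
(392, 778, 3)
(630, 732, 3)
(588, 704, 3)
(528, 792, 3)
```

View pics/t1.png

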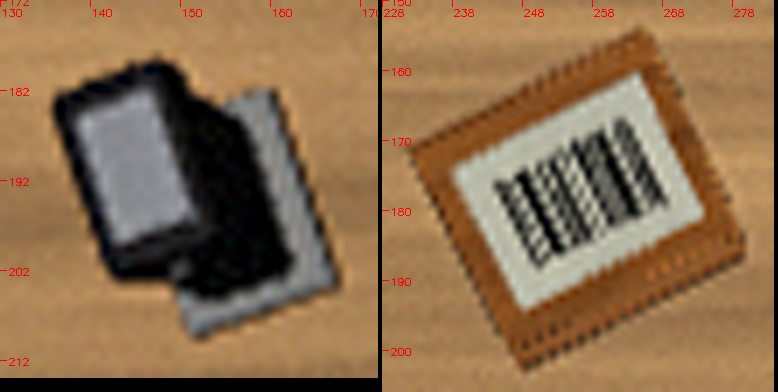

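View pics/t2.png

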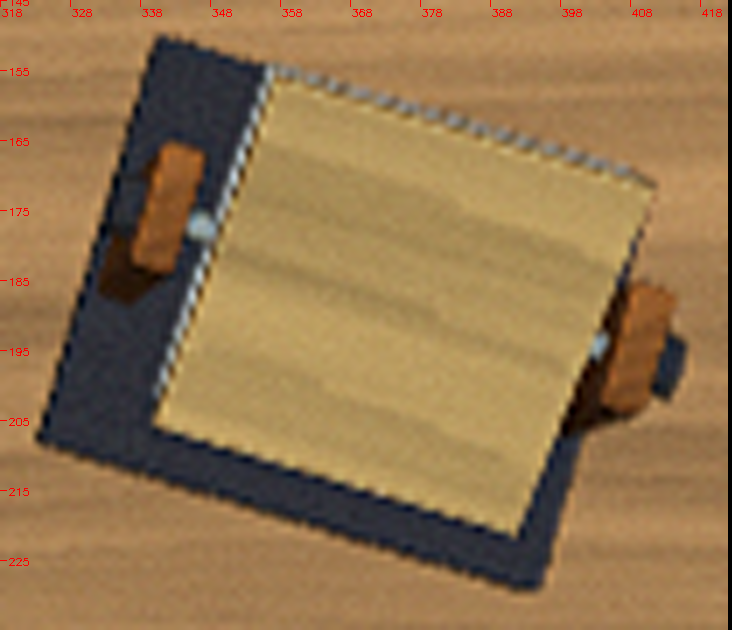

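View pics/s1.png

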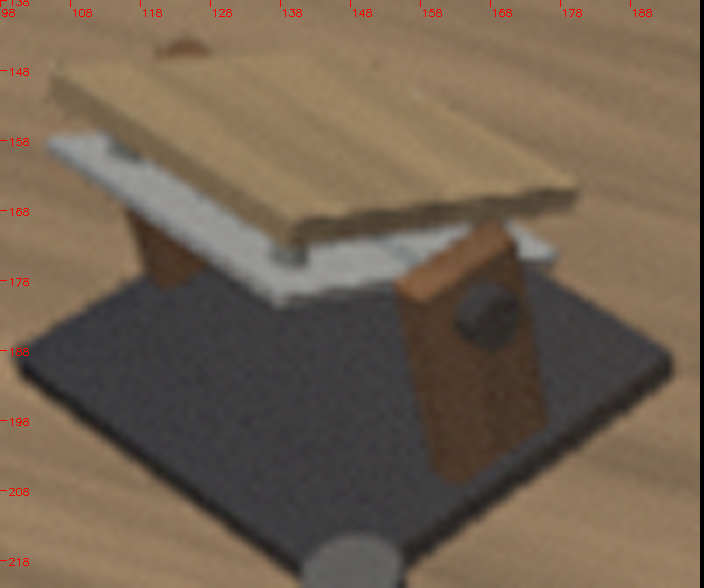

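View pics/s2.png

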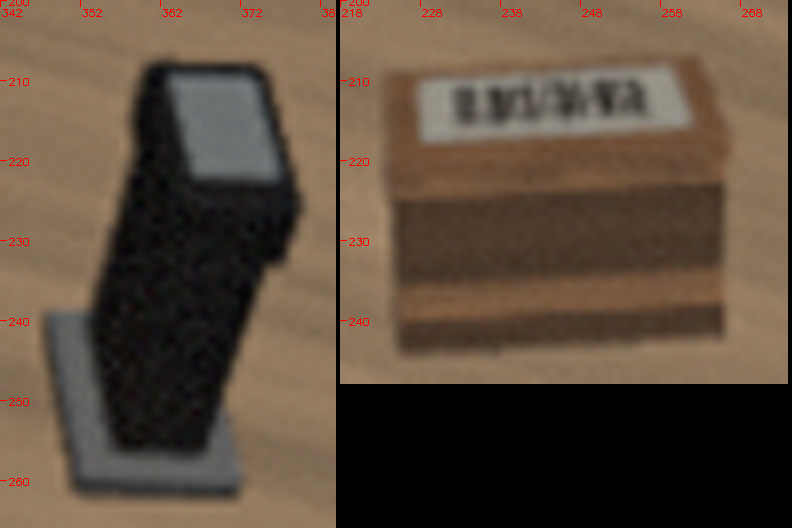

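The crops show the sole, label and panel corners clearly. The scene view also confirms that both slopes lean away from the camera, towards the robot. Next I'll fit the poses to the corners I read off.

```bash
cat > h.py <<'E'
import numpy as np
from scipy.optimize import least_squares
from scipy.spatial.transform import Rotation as Ro
from bench import robot, imaging, job
np.set_printoptions(precision=4,suppress=True)
C={n:imaging.get_calibration(n) for n in("scene","top")}
def proj(n,P):
    c=C[n];T=np.linalg.inv(c["world_from_camera"]);p=np.atleast_2d(P)@T[:3,:3].T+T[:3,3]
    return np.c_[c["cx"]+c["fx"]*p[:,0]/-p[:,2],c["cy"]+c["fy"]*-p[:,1]/-p[:,2]]
def frame(yaw,slope): return Ro.from_euler("xyz",[0,-slope,yaw],degrees=True).as_matrix()
def fit(obs,pose,x0):
    def r(x):
        R,p=pose(x); return np.concatenate([(proj(n,p+R@np.array(l))-q).ravel() for n,l,q in obs])
    s=least_squares(r,x0,loss="soft_l1"); return s.x,r(s.x).reshape(-1,2)
E
cat > f.py <<'E'
from h import *
a,b=.03,.0375
lab=[("top",(a,-b,0),(264.9,160.3)),("top",(-a,-b,0),(274.1,180.4)),("top",(-a,b,0),(248.6,194.6)),("top",(a,b,0),(238.1,174.3)),
("scene",(a,-b,0),(228,217.75)),("scene",(a,b,0),(262,215.6)),("scene",(-a,b,0),(260.1,208)),("scene",(-a,-b,0),(227.6,210))]
print("label",*fit(lab,lambda x:(frame(x[3],29),x[:3]),[.47,0,.058,0]))
a=b=.065
pan=[("top",(a,b,0),(357.3,156.7)),("top",(a,-b,0),(411.6,171.9)),("top",(-a,-b,0),(392.3,221.4)),("top",(-a,b,0),(340.1,206.1)),
("scene",(a,-b,0),(105.1,149.1)),("scene",(a,b,0),(139.4,169.7)),("scene",(-a,b,0),(180.6,165.4)),("scene",(-a,-b,0),(153,146.6))]
print("panel",*fit(pan,lambda x:(frame(x[3],x[4]),x[:3]),[.47,-.3,.115,0,23]))
for a,b in((.031,.023),(.023,.031)):
  m=[("top",(a,-b,.01),(160.2,182)),("top",(-a,-b,.01),(167.8,203.6)),("top",(-a,b,.01),(151.9,209.3)),
  ("scene",(-a,b,.01),(347.6+99,239)) ]
  m=m[:3]+[("scene",(a,b,.01),(372,261)),("scene",(a,-b,.01),(351.4,260.6)),("scene",(-a,-b,.01),(347.6,239))]
  print("meter",*fit(m,lambda x:(frame(x[2],0),np.array([x[0],x[1],0])),[.45,.25,15]))
E
python3 f.py
```

```text
label [ 0.621   0.0099  0.0559 26.6779] [[-1.1396  0.4542]
 [-0.6374  0.4024]
 [-1.2491 -0.0955]
 [-0.9771  0.3852]
 [-0.5612 -0.2494]
 [-0.8878 -0.1729]
 [-1.8416  0.1978]
 [-0.922   0.1014]]
panel [  0.5785  -0.275    0.1044 -17.834   26.304 ] [[-0.3318  0.1451]
 [-0.5965  0.5318]
 [-0.739   0.2354]
 [-0.3274  0.2321]
 [-0.4708 -0.5822]
 [-0.1264  0.5182]
 [-0.7569  0.0912]
 [-6.6572 -0.3734]]
meter [ 0.5882  0.2762 20.4473] [[-1.5812 -1.1539]
 [-1.0533 -0.9127]
 [-1.5986 -0.149 ]
 [-0.1027 -1.1044]
 [-0.5597 -1.082 ]
 [-1.4108 -0.9545]]
meter [ 0.5858  0.2803 23.2792] [[ 0.1469  1.0918]
 [-0.6165 -4.6461]
 [-6.4419 -0.5666]
 [ 5.1397 -4.7369]
 [-2.1269 -3.7376]
 [-2.7338  1.9194]]
```

```bash
cat > g.py <<'E'
import io,contextlib
with contextlib.redirect_stdout(io.StringIO()): from f import *
a,b=.031,.023
m=[("top",(a,-b,.01),(160.2,182)),("top",(-a,-b,.01),(167.8,203.6)),("top",(-a,b,.01),(151.9,209.3)),
 ("scene",(a,b,.01),(372,261)),("scene",(a,-b,.01),(351.4,260.6)),("scene",(-a,-b,.01),(347.6,239))]
def run(sz):
  def r(x):
    off={"top":x[:2],"scene":x[2:4]}; out=[x[:4]/1.0]
    L,P,M=x[4:8],x[8:13],x[13:16]
    for obs,R,p in((lab,frame(L[3],29),L[:3]),(pan[:7],frame(P[3],P[4]),P[:3]),(m,frame(M[2],0),np.r_[M[:2],0])):
      for n,l,q in obs: out.append((proj(n,p+R@np.array(l))[0]+off[n]-np.array(q)+.44)/.5)
    out.append([(L[2]-.058)/.001,(P[2]-.115)/sz]); return np.concatenate(out)
  s=least_squares(r,[0]*4+[.62,.01,.058,26,.58,-.27,.11,-18,25,.588,.277,20],loss="soft_l1",x_scale="jac")
  x=s.x; print("off",x[:4],"L",x[4:8],"P",x[8:13],"M",x[13:],"cost",s.cost)
for sz in(.02,.004,.002): run(sz)
E
python3 g.py
```

```text
off [ 0.9008  0.6371  0.3929 -0.1305] L [ 0.6236  0.0109  0.0591 26.5402] P [  0.5816  -0.2726   0.1082 -17.7165  26.1929] M [ 0.5899  0.2764 19.1339] cost 8.308918746655781
off [ 0.8939  0.5953  0.3769 -0.0217] L [ 0.6234  0.0109  0.0593 26.5377] P [  0.5815  -0.2725   0.1087 -17.7313  26.2128] M [ 0.5897  0.2764 19.1574] cost 9.175125683973054
off [0.8849 0.541  0.3574 0.1249] L [ 0.6232  0.0108  0.0595 26.5345] P [  0.5813  -0.2723   0.1095 -17.7581  26.2141] M [ 0.5894  0.2763 19.1909] cost 10.500099858073794
```

```bash
cat > plan.py <<'E'
from h import *
import sys
# targets: tool R = frame(yaw,slope)@Rz180@Rx180 -> tool z = -frame z
F=Ro.from_euler("xyz",[180,0,180],degrees=True).as_matrix()
TGT={}
def tgt(p,yaw,slope,d): # tcp at d along frame z from p
    R=frame(yaw,slope); return np.array(p)+R[:,2]*d, R@F
def show(p,R):
    o=robot.get_obs(); R0=Ro.from_euler("xyz",o["tcp_rot"],degrees=True).as_matrix()
    rv=np.degrees(Ro.from_matrix(R0.T@R).as_rotvec())/5; sh=R.T@(p-o["tool_pos"])/.03
    print("t",o["t"],"turn units (tool)",rv,"|",np.linalg.norm(rv)," then shift units",sh,"opening",o["opening"],"F",o["force"],"J",o["joint_pos"])
if __name__=="__main__":
    v=[float(x) for x in sys.argv[1:]]; show(*tgt(v[:3],v[3],v[4],v[5]))
E
python3 plan.py .5896 .2764 0 19.2 0 .20
```

```text
t 0.1 turn units (tool) [-0.0118 -0.0025 -6.9086] | 6.908569570876879  then shift units [ -9.7828 -14.9137   0.1641] opening 0.09408532403259873 F [ 0.1624 -0.047   0.2579] J [-77.0349  23.942   -0.5902  92.481    0.2703  63.6378  -3.0373]
```

send_rows(motion=[0, 0, -0.987, 0, 0, 0, 0, 0, 0, -0.987, 0, 0, 0, 0, 0, 0, -0.987, 0, 0, 0, 0, 0, 0, -0.987, 0, 0, 0, 0, 0, 0, -0.987, 0, 0, 0, 0, 0, 0, -0.987, 0, 0, 0, 0, 0, 0, -0.987, 0, 0, 0, 0, 0, 0, 0, -0.65, -0.99, 0, 0, 0, 0, 0, -0.65, -0.99, 0, 0, 0, 0, 0, -0.65, -0.99, 0, 0, 0, 0, 0, -0.65, -0.99, 0, 0, 0, 0, 0, -0.65, -0.99, 0, 0])

```text
t: 1.6
tool_pos: [0.3071, 0.4936, 0.2052]
tcp_rot: [-180.0, -0.0, -160.8]
force: [0.8, -0.2, -0.6]
opening: 0.0941
```

send_rows(motion=[0, 0, 0, -0.65, -0.99, 0, 0, 0, 0, 0, -0.65, -0.99, 0, 0, 0, 0, 0, -0.65, -0.99, 0, 0, 0, 0, 0, -0.65, -0.99, 0, 0, 0, 0, 0, -0.65, -0.99, 0, 0, 0, 0, 0, -0.65, -0.99, 0, 0, 0, 0, 0, -0.65, -0.99, 0, 0, 0, 0, 0, -0.65, -0.99, 0, 0, 0, 0, 0, 0, 0, 0, 0, 0, 0, 0, 0, 0, 0, 0])

```text
t: 2.85
tool_pos: [0.5311, 0.3219, 0.2052]
tcp_rot: [180.0, -0.0, -160.8]
force: [0.3, 0.2, 0.3]
opening: 0.0939
```

```bash
python3 plan.py .5896 .2764 0 19.2 0 .14
```

```text
t 2.85 turn units (tool) [ 0.0017 -0.0078  0.0052] | 0.009504912678836047  then shift units [-1.3414 -2.0727  2.1723] opening 0.09392000290069409 F [0.2725 0.2066 0.3443] J [-36.297   23.537    2.9795  93.1347  -1.3502  63.3987  76.2663]
```

send_rows(motion=[0, 0, 0, -0.45, -0.69, 0, 0, 0, 0, 0, -0.45, -0.69, 0, 0, 0, 0, 0, -0.44, -0.69, 0.4, 0, 0, 0, 0, 0, 0, 0.9, 0, 0, 0, 0, 0, 0, 0.9, 0, 0, 0, 0, 0, 0, 0.9, 0, 0, 0, 0, 0, 0, 0.9, 0, 0, 0, 0, 0, 0, 0.9, 0, 0, 0, 0, 0, 0, 0.74, 0, 0, 0, 0, 0, 0, 0, 0.3, 0, 0, 0, 0, 0, 0, 0.3])

```text
t: 4.22
tool_pos: [0.5902, 0.2768, 0.0372]
tcp_rot: [180.0, 0.1, -160.8]
force: [-0.1, 0.8, 0.9]
opening: 0.0779
```

```bash
python3 plan.py .5896 .2764 0 19.2 0 .036
python3 - <<'E'
from h import *
import cv2
a=imaging.camera("top")[130:240,100:220,::-1];b=imaging.camera("scene")[150:280,310:420,::-1]
k=lambda c,s:cv2.resize(c,None,fx=s,fy=s,interpolation=cv2.INTER_CUBIC)
a,b=k(a,3.0),k(b,4.0); H=max(a.shape[0],b.shape[0])
f=lambda c:cv2.copyMakeBorder(c,0,H-c.shape[0],0,0,0); cv2.imwrite("pics/g1.png",np.hstack([f(a),f(b)]))
E
```

```text
t 4.225 turn units (tool) [0.0033 0.0101 0.0092] | 0.014028928374656439  then shift units [ 0.0241 -0.007   0.0415] opening 0.07785788991072963 F [-0.0789  0.8187  0.8627] J [-30.3067  37.3765   3.4503  95.2292  -2.856   47.4276  83.6134]
```

View pics/g1.png

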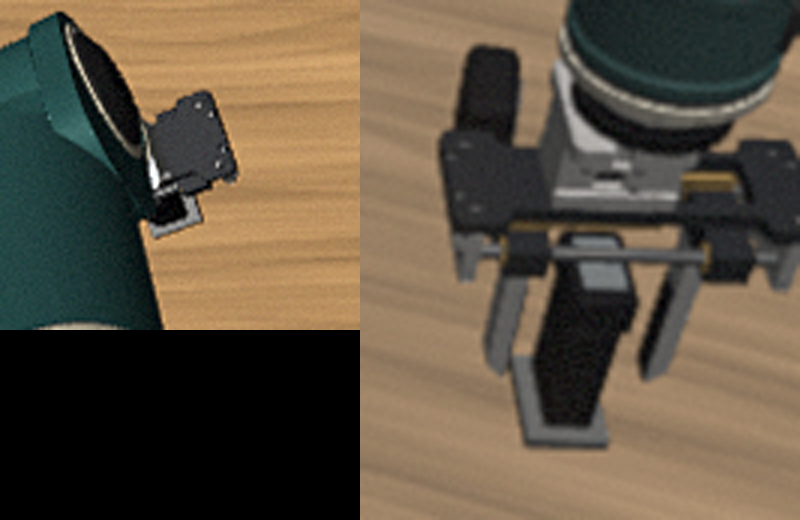

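The meter stands centred between the open fingers, with its head clear of the gripper body. I'll close on it.

send_rows(motion=[0, 0, 0, 0, 0, 0, 0.5, 0, 0, 0, 0, 0, 0, 0.65, 0, 0, 0, 0, 0, 0, 0.8, 0, 0, 0, 0, 0, 0, 1, 0, 0, 0, 0, 0, 0, 1, 0, 0, 0, 0, 0, 0, 1, 0, 0, 0, 0, 0, 0, 1, 0, 0, 0, 0, 0, 0, 1, 0, 0, 0, 0, 0, 0, 1], squeeze=35)

```text
t: 5.45
tool_pos: [0.5902, 0.2761, 0.0363]
tcp_rot: [-180.0, 0.0, -160.8]
force: [-0.6, 0.5, 2.2]
opening: 0.0338
```

```bash
python3 plan.py .6233 .0109 .0587 26.5 29 .116
```

```text
t 5.45 turn units (tool) [-0.37   -5.7905 -1.4274] | 5.975272262461909  then shift units [ 2.2245 -8.4031 -5.9521] opening 0.03383481770902849 F [-0.6426  0.4654  2.2233] J [-30.268   37.4408   3.4669  95.2604  -2.8574  47.3772  83.6268]
```

send_rows(motion=[0, 0, 0, 0, 0, 0, 1, 0, 0, 0, 0, 0, 0, 1, 0, 0, 0, 0, 0, 0, 1, 0, 0, 0, 0, 0, 0, 1])

```text
t: 5.95
tool_pos: [0.5902, 0.276, 0.0363]
tcp_rot: [-180.0, 0.0, -160.8]
force: [-1.5, 0.5, 2.6]
opening: 0.034
```

Run:
```python
from h import *
import cv2
o=robot.get_obs();print(o["opening"],o["force"],o["ft_torque"])
b=imaging.camera("scene")[195:275,325:405,::-1]
cv2.imwrite("pics/g2.png",cv2.resize(b,None,fx=7,fy=7,interpolation=cv2.INTER_CUBIC))
```

```text
0.03396017778630414 [-1.4505  0.4985  2.5885] [0.0306 0.1484 0.0074]
```

View pics/g2.png

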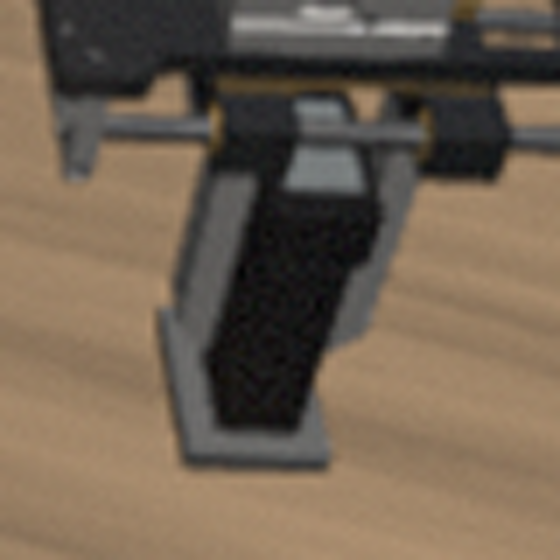

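The 34 mm opening means the straight fingers have closed on the head, near their roots. I'll regrip higher so that the pads hold the flat head faces squarely.

send_rows(motion=[0, 0, 0, 0, 0, 0, 0.4, 0, 0, 0, 0, 0, 0, 0.4, 0, 0, 0, 0, 0, -0.5, 0.4, 0, 0, 0, 0, 0, -0.5, 0.4, 0, 0, 0, 0, 0, -0.5, 0.4, 0, 0, 0, 0, 0, 0, 0.6, 0, 0, 0, 0, 0, 0, 0.8, 0, 0, 0, 0, 0, 0, 1, 0, 0, 0, 0, 0, 0, 1, 0, 0, 0, 0, 0, 0, 1, 0, 0, 0, 0, 0, 0, 1], squeeze=45)

```text
t: 7.38
tool_pos: [0.5901, 0.276, 0.0811]
tcp_rot: [-180.0, -0.0, -160.8]
force: [0.3, 0.8, -1.7]
opening: 0.034
```

Run:
```python
from h import *
import cv2
o=robot.get_obs();print(o["tool_pos"],o["opening"],o["force"],o["ft_torque"])
b=imaging.camera("scene")[185:275,320:410,::-1]
cv2.imwrite("pics/g3.png",cv2.resize(b,None,fx=6,fy=6,interpolation=cv2.INTER_CUBIC))
```

```text
[0.5901 0.276  0.0811] 0.03401304300645728 [ 0.3367  0.7725 -1.6998] [0.0585 0.0034 0.0203]
```

View pics/g3.png

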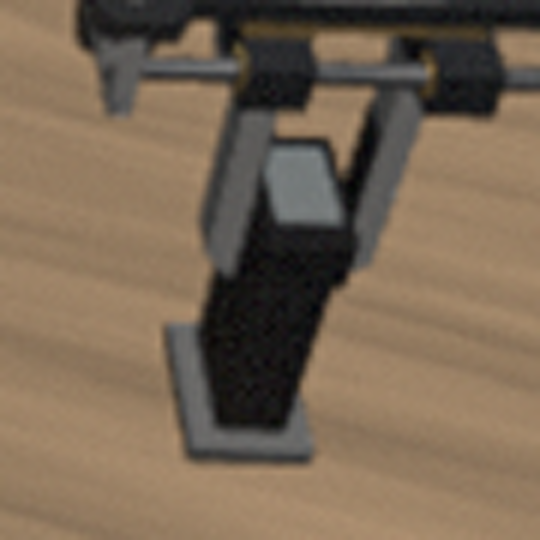

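The pads now hold the head and the meter is upright, with the TCP 81 mm above the sole. Next I'll lift.

send_rows(motion=[0, 0, 0, 0, 0, -0.6, 1, 0, 0, 0, 0, 0, -1, 1, 0, 0, 0, 0, 0, -1, 1, 0, 0, 0, 0, 0, -1, 1, 0, 0, 0, 0, 0, 0, 1])

```text
t: 8.05
tool_pos: [0.5913, 0.2766, 0.1928]
tcp_rot: [180.0, 0.3, -160.8]
force: [-0.9, 0.3, -3.2]
opening: 0.0336
```

```bash
python3 plan.py .6233 .0109 .0587 26.5 29 .161
```

```text
t 8.05 turn units (tool) [-0.3658 -5.7373 -1.4299] | 5.924122901302903  then shift units [ 4.7883 -8.4004 -2.9102] opening 0.03357140910196634 F [-0.8568  0.3387 -3.2371] J [-30.8548  27.2545   4.2773  89.277   -2.1903  63.2758  83.1223]
```

send_rows(motion=[-0.052, -0.82, -0.204, 0, 0, 0, 1, -0.052, -0.82, -0.204, 0, 0, 0, 1, -0.052, -0.82, -0.204, 0, 0, 0, 1, -0.052, -0.82, -0.204, 0, 0, 0, 1, -0.052, -0.82, -0.204, 0, 0, 0, 1, -0.052, -0.82, -0.204, 0, 0, 0, 1, -0.052, -0.82, -0.204, 0, 0, 0, 1, 0, 0, 0, 0.532, -0.933, -0.323, 1, 0, 0, 0, 0.532, -0.933, -0.323, 1, 0, 0, 0, 0.532, -0.933, -0.323, 1, 0, 0, 0, 0.532, -0.933, -0.323, 1, 0, 0, 0, 0.532, -0.933, -0.323, 1])

```text
t: 9.55
tool_pos: [0.5685, 0.108, 0.1932]
tcp_rot: [-180.0, 28.7, -153.5]
force: [-0.3, -1.1, -1.1]
opening: 0.0338
```

send_rows(motion=[0, 0, 0, 0.532, -0.933, -0.323, 1, 0, 0, 0, 0.532, -0.933, -0.323, 1, 0, 0, 0, 0.532, -0.933, -0.323, 1, 0, 0, 0, 0.532, -0.933, -0.323, 1, 0, 0, 0, 0, 0, 0, 1, 0, 0, 0, 0, 0, 0, 1])

```text
t: 10.3
tool_pos: [0.5521, -0.0237, 0.1966]
tcp_rot: [180.0, 28.7, -153.5]
force: [-0.1, 0.6, -3.1]
opening: 0.0337
```

```bash
python3 plan.py .6233 .0109 .0587 26.5 29 .161
python3 - <<'E'
from h import *
import cv2
k=lambda c,s:cv2.resize(c,None,fx=s,fy=s,interpolation=cv2.INTER_CUBIC)
a=k(imaging.camera("top")[100:230,190:320,::-1],3);b=k(imaging.camera("scene")[120:250,200:310,::-1],3.5)
H=max(a.shape[0],b.shape[0]); f=lambda c:cv2.copyMakeBorder(c,0,H-c.shape[0],0,4,0)
cv2.imwrite("pics/l1.png",np.hstack([f(a),f(b)]))
E
```

```text
t 10.3 turn units (tool) [ 0.0024 -0.0562  0.0014] | 0.05624265480501541  then shift units [-0.0807 -0.0268 -0.068 ] opening 0.0336570679689847 F [-0.1077  0.5878 -3.1219] J [  9.1764   6.3864  -0.2546 123.054  -32.9848  30.7367 151.131 ]
```

View pics/l1.png

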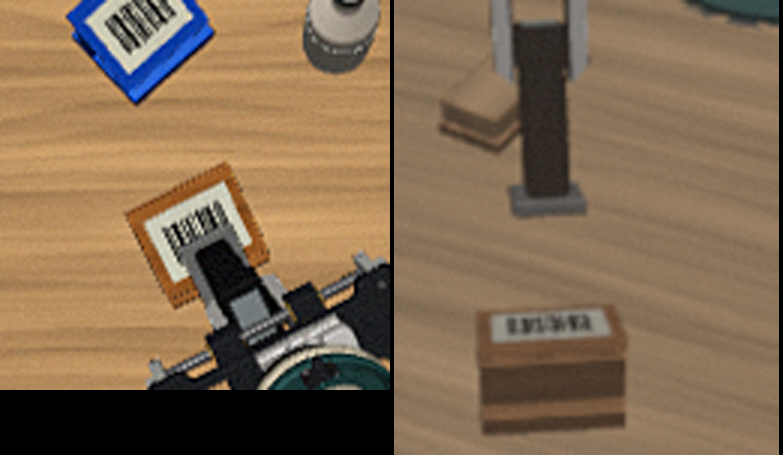

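The meter is square over the wooden label, with its sole parallel to the board. I'll make a tiny correction and then hold for about 1.4 s.

send_rows(motion=[0, -0.056, 0, -0.08, -0.03, -0.07, 1, 0, 0, 0, 0, 0, 0, 1, 0, 0, 0, 0, 0, 0, 1, 0, 0, 0, 0, 0, 0, 1, 0, 0, 0, 0, 0, 0, 1, 0, 0, 0, 0, 0, 0, 1, 0, 0, 0, 0, 0, 0, 1, 0, 0, 0, 0, 0, 0, 1, 0, 0, 0, 0, 0, 0, 1, 0, 0, 0, 0, 0, 0, 1, 0, 0, 0, 0, 0, 0, 1, 0, 0, 0, 0, 0, 0, 1])

```text
t: 11.9
tool_pos: [0.5536, -0.0246, 0.1997]
tcp_rot: [-180.0, 29.0, -153.5]
force: [-0.0, -0.4, -1.7]
opening: 0.0343
```

send_rows(motion=[0, 0, 0, 0, 0, 0, 1, 0, 0, 0, 0, 0, 0, 1, 0, 0, 0, 0, 0, 0, 1, 0, 0, 0, 0, 0, 0, 1])

```text
t: 12.4
tool_pos: [0.5536, -0.0246, 0.1997]
tcp_rot: [-180.0, 29.0, -153.5]
force: [0.9, -0.2, -1.6]
opening: 0.0337
```

```bash
python3 plan.py .6233 .0109 .0587 26.5 29 .161; python3 plan.py .5815 -.2725 .112 -17.73 26.2 .141
```

```text
t 12.4 turn units (tool) [-0.0028  0.0032 -0.0002] | 0.004278157812618999  then shift units [-0.0008  0.0235  0.0079] opening 0.033704235320827655 F [ 0.8726 -0.222  -1.6041] J [  9.3218   6.2346  -0.2036 122.8633 -33.2545  30.9433 151.428 ]
t 12.4 turn units (tool) [4.0971 0.5359 7.8392] | 8.861515700531385  then shift units [-1.7606 -7.5874 -0.5752] opening 0.033704235320827655 F [ 0.8726 -0.222  -1.6041] J [  9.3218   6.2346  -0.2036 122.8633 -33.2545  30.9433 151.428 ]
```

send_rows(motion=[0, 0, 0, 0, 0, -0.75, 1, 0, 0, 0, 0, 0, -0.75, 1, 0.455, 0.0595, 0.871, 0, 0, 0, 1, 0.455, 0.0595, 0.871, 0, 0, 0, 1, 0.455, 0.0595, 0.871, 0, 0, 0, 1, 0.455, 0.0595, 0.871, 0, 0, 0, 1, 0.455, 0.0595, 0.871, 0, 0, 0, 1, 0.455, 0.0595, 0.871, 0, 0, 0, 1, 0.455, 0.0595, 0.871, 0, 0, 0, 1, 0.455, 0.0595, 0.871, 0, 0, 0, 1, 0.455, 0.0595, 0.871, 0, 0, 0, 1, 0, 0, 0, 0, 0, 0, 1])

```text
t: 13.9
tool_pos: [0.5343, -0.0337, 0.239]
tcp_rot: [180.0, 26.2, 162.4]
force: [0.3, -0.4, -2.3]
opening: 0.0338
```

```bash
python3 plan.py .5815 -.2725 .112 -17.73 26.2 .141
```

```text
t 13.9 turn units (tool) [ 0.0105 -0.0013  0.0162] | 0.019364763369743833  then shift units [-1.6513 -7.1023  0.8323] opening 0.03377258495835502 F [ 0.2638 -0.3725 -2.3342] J [  3.3188  -0.1178  -9.3329 122.6334  18.1309  34.574   53.4475]
```

send_rows(motion=[0, 0, 0, -0.206, -0.888, 0.104, 1, 0, 0, 0, -0.206, -0.888, 0.104, 1, 0, 0, 0, -0.206, -0.888, 0.104, 1, 0, 0, 0, -0.206, -0.888, 0.104, 1, 0, 0, 0, -0.206, -0.888, 0.104, 1, 0, 0, 0, -0.206, -0.888, 0.104, 1, 0, 0, 0, -0.206, -0.888, 0.104, 1, 0, 0, 0, -0.206, -0.888, 0.104, 1, 0, 0, 0, 0, 0, 0, 1, 0, 0, 0, 0, 0, 0, 1, 0, 0, 0, 0, 0, 0, 1])

```text
t: 15.28
tool_pos: [0.5221, -0.2535, 0.2385]
tcp_rot: [180.0, 26.2, 162.4]
force: [0.3, 0.1, -2.3]
opening: 0.0335
```

```bash
python3 plan.py .5815 -.2725 .112 -17.73 26.2 .101
python3 - <<'E'
from h import *
import cv2
k=lambda c,s:cv2.resize(c,None,fx=s,fy=s,interpolation=cv2.INTER_CUBIC)
a=k(imaging.camera("top")[130:240,310:430,::-1],3.3);b=k(imaging.camera("scene")[90:220,90:200,::-1],3.6)
H=max(a.shape[0],b.shape[0]); f=lambda c:cv2.copyMakeBorder(c,0,H-c.shape[0],0,4,0)
cv2.imwrite("pics/p1.png",np.hstack([f(a),f(b)])); print(robot.get_obs()["ft_torque"])
E
```

```text
t 15.275 turn units (tool) [0.0093 0.0027 0.0166] | 0.019229209908392123  then shift units [-0.0031 -0.0001  1.3348] opening 0.03351702211496819 F [ 0.3431  0.0501 -2.3329] J [ 19.656    4.1498   5.2228 118.2761  -6.7248  31.7258 102.0524]
[0.2137 0.5956 0.0306]
```

View pics/p1.png

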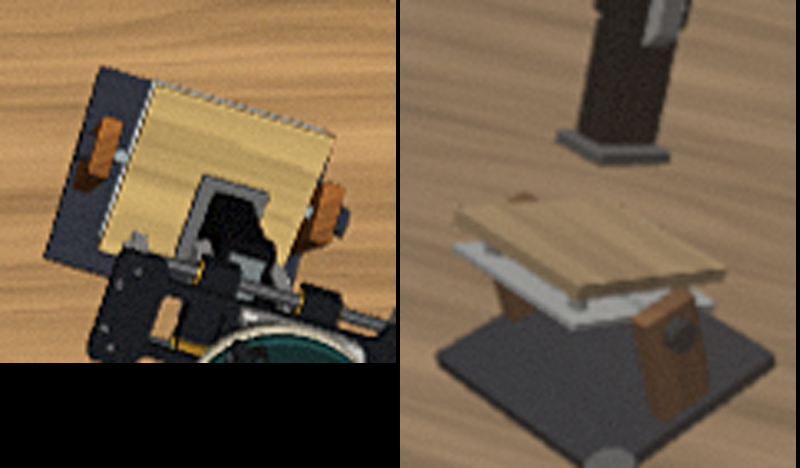

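Run:
```python
from h import *
o=robot.get_obs();R=Ro.from_euler("xyz",o["tcp_rot"],degrees=True).as_matrix()
p=o["tool_pos"]+R[:,2]*.081
F=R@Ro.from_euler("xyz",[180,0,180],degrees=True).as_matrix().T
def c(a,b,z):return p+F@np.array([a,b,z])
print(proj("top",[c(.031,.023,.01),c(.031,-.023,.01)])+[1.3,1.04],"obs 372.1,183.6; 391.8,187.6")
print(proj("scene",[c(.031,-.023,.01),c(.031,.023,.01),c(-.031,.023,.01)])+[.8,.4],"obs 133.6,128; 146.4 135.3; 164.4 133.6")
```

```text
[[372.8032 183.2999]
 [393.0468 189.1257]] obs 372.1,183.6; 391.8,187.6
[[132.4986 125.5967]
 [145.2557 132.5769]
 [165.1221 132.1644]] obs 133.6,128; 146.4 135.3; 164.4 133.6
```

send_rows(motion=[0, 0, 0, 0, 0, 0.5, 1, 0, 0, 0, 0, 0, 0.5, 1, 0, 0, 0, 0, 0, 0.33, 1, 0, 0, 0, 0, 0, 0, 1, 0, 0, 0, 0, 0, 0, 1])

```text
t: 16.0
tool_pos: [0.5388, -0.2597, 0.2028]
tcp_rot: [180.0, 26.2, 162.3]
force: [0.9, -0.1, -0.8]
opening: 0.0337
```

```bash
cat > fr.py <<'E'
from h import *
n=frame(-17.73,26.2)
F=[];T=[]
for i in range(8):
    imaging.camera("top"); o=robot.get_obs(); F.append(o["force"]);T.append(o["ft_torque"])
R=Ro.from_euler("xyz",o["tcp_rot"],degrees=True).as_matrix()
F=np.array(F)
print("t",o["t"],"F tool",F.mean(0)@R,"sd",(F@R).std(0),"T tool",np.mean(T,0)@R,"pos along n",n[:,2]@(o["tool_pos"]-[.5815,-.2725,.115])-.081, "rot",o["tcp_rot"])
E
python3 fr.py
```

```text
t 16.4 F tool [ 0.8194 -0.4192  1.6958] sd [0.509 0.381 0.597] T tool [-0.0096  0.6214 -0.0111] pos along n 0.01754240329720226 rot [179.9933  26.2192 162.2754]
```

send_rows(motion=[0, 0, 0, 0, 0, 0.22, 1, 0, 0, 0, 0, 0, 0.22, 1, 0, 0, 0, 0, 0, 0, 1, 0, 0, 0, 0, 0, 0, 1])

```text
t: 16.9
tool_pos: [0.5443, -0.2614, 0.1907]
tcp_rot: [180.0, 26.2, 162.3]
force: [-0.7, -0.2, -1.9]
opening: 0.034
```

```bash
python3 fr.py
```

```text
t 17.3 F tool [0.8254 0.0712 1.9561] sd [0.4954 0.4746 0.5212] T tool [ 0.0013  0.6413 -0.0043] pos along n 0.004262509363360534 rot [179.9932  26.2108 162.2732]
```

Not touching yet. I'll step in about 1.5 mm at a time.

send_rows(motion=[0, 0, 0, 0, 0, 0.05, 1, 0, 0, 0, 0, 0, 0.05, 1, 0, 0, 0, 0, 0, 0, 1])

```text
t: 17.68
tool_pos: [0.5456, -0.2617, 0.1879]
tcp_rot: [180.0, 26.2, 162.3]
force: [0.1, 1.2, -1.5]
opening: 0.034
```

```bash
python3 fr.py
```

```text
t 18.075 F tool [0.8385 0.0095 1.4397] sd [0.2583 0.3693 0.3037] T tool [ 0.018   0.6439 -0.0012] pos along n 0.0011982011662579478 rot [179.9935  26.2042 162.2773]
```

send_rows(motion=[0, 0, 0, 0, 0, 0.05, 1, 0, 0, 0, 0, 0, 0, 1, 0, 0, 0, 0, 0, 0, 1])

```text
t: 18.45
tool_pos: [0.5462, -0.2619, 0.1868]
tcp_rot: [180.0, 26.2, 162.3]
force: [0.3, -0.7, -1.9]
opening: 0.0339
```

```bash
python3 fr.py
```

```text
t 18.85 F tool [ 0.791  -0.0498  1.5644] sd [0.6989 0.5583 0.3689] T tool [0.0015 0.6248 0.0057] pos along n -0.0003093986759828554 rot [179.9915  26.2012 162.2709]
```

send_rows(motion=[0, 0, 0, 0, 0, 0.05, 1, 0, 0, 0, 0, 0, 0, 1, 0, 0, 0, 0, 0, 0, 1])

```text
t: 19.23
tool_pos: [0.5468, -0.2622, 0.1854]
tcp_rot: [180.0, 26.2, 162.3]
force: [-0.4, -0.4, -1.5]
opening: 0.0334
```

```bash
python3 fr.py
```

```text
t 19.625 F tool [ 1.0394 -0.0918  1.3297] sd [0.2679 0.4965 0.5277] T tool [0.0027 0.6278 0.0092] pos along n -0.0018097334766531137 rot [179.9899  26.2008 162.2718]
```

send_rows(motion=[0, 0, 0, 0, 0, 0.05, 1, 0, 0, 0, 0, 0, 0, 1, 0, 0, 0, 0, 0, 0, 1])

```text
t: 20.0
tool_pos: [0.5475, -0.2624, 0.1842]
tcp_rot: [180.0, 26.2, 162.3]
force: [-0.7, 0.3, 0.1]
opening: 0.0338
```

```bash
python3 fr.py
```

```text
t 20.4 F tool [ 0.6406 -0.0291 -0.0526] sd [0.4744 0.308  0.5182] T tool [ 0.0306  0.5681 -0.0161] pos along n -0.0032948385876707537 rot [179.9915  26.2076 162.27  ]
```

send_rows(motion=[0, 0, 0, 0, 0, 0.05, 1, 0, 0, 0, 0, 0, 0, 1, 0, 0, 0, 0, 0, 0, 1])

```text
t: 20.78
tool_pos: [0.5481, -0.2626, 0.1828]
tcp_rot: [180.0, 26.2, 162.3]
force: [-0.4, 0.7, -0.0]
opening: 0.0335
```

```bash
python3 fr.py
```

```text
t 21.175 F tool [-0.0661 -0.3501 -1.3989] sd [0.6357 0.4712 0.4963] T tool [ 0.044   0.4894 -0.0143] pos along n -0.004800075420593519 rot [179.9925  26.2051 162.2761]
```

send_rows(motion=[0, 0, 0, 0, 0, 0.05, 1, 0, 0, 0, 0, 0, 0, 1, 0, 0, 0, 0, 0, 0, 1])

```text
t: 21.55
tool_pos: [0.5488, -0.2628, 0.1814]
tcp_rot: [180.0, 26.2, 162.3]
force: [-0.3, -0.4, 1.5]
opening: 0.0334
```

```bash
python3 fr.py
```

```text
t 21.95 F tool [-0.1558  0.0225 -2.5652] sd [0.6423 0.4546 0.5795] T tool [ 0.0536  0.4716 -0.0327] pos along n -0.006295026650017896 rot [179.9913  26.2059 162.2709]
```

Contact began at about -2.1 mm, which puts the panel centre at z≈0.113, and the stiffness matches what was given. To check flushness, I'll rock the meter ±2° about the sole centre and find where the contact moment flips.

send_rows(motion=[0, 0.2, 0, -0.047, 0, 0, 1, 0, 0.2, 0, -0.047, 0, 0, 1, 0, 0, 0, 0, 0, 0, 1])

```text
t: 22.32
tool_pos: [0.5513, -0.2635, 0.1825]
tcp_rot: [180.0, 24.2, 162.3]
force: [-2.5, 0.9, 1.5]
opening: 0.0337
```

```bash
python3 fr.py
```

```text
t 22.725 F tool [ 1.13    0.1679 -2.7677] sd [0.439  0.4809 0.45  ] T tool [0.0147 0.6254 0.0105] pos along n -0.0063143276989283265 rot [179.9886  24.2056 162.2719]
```

send_rows(motion=[0, -0.2, 0, 0.047, 0, 0, 1, 0, 0, 0, 0, 0, 0, 1])

```text
t: 22.98
tool_pos: [0.5498, -0.2631, 0.1821]
tcp_rot: [180.0, 25.2, 162.3]
force: [-0.8, 1.0, 1.9]
opening: 0.0338
```

```bash
python3 fr.py
```

```text
t 23.375 F tool [ 1.006   0.3763 -2.2915] sd [0.41   0.4513 0.5582] T tool [-0.0388  0.6066 -0.0078] pos along n -0.006326534393502031 rot [179.9909  25.1964 162.2751]
```

send_rows(motion=[0, -0.2, 0, 0.047, 0, 0, 1, 0, 0, 0, 0, 0, 0, 1])

```text
t: 23.62
tool_pos: [0.5486, -0.2627, 0.1815]
tcp_rot: [180.0, 26.2, 162.3]
force: [-0.6, 1.0, 2.8]
opening: 0.0337
```

```bash
python3 fr.py
```

```text
t 24.025 F tool [ 0.6011  0.3067 -2.0415] sd [0.5096 0.1684 0.6121] T tool [-0.0142  0.6119  0.0022] pos along n -0.006287933527708095 rot [179.9935  26.1989 162.2751]
```

send_rows(motion=[0, -0.2, 0, 0.047, 0, 0, 1, 0, 0, 0, 0, 0, 0, 1])

```text
t: 24.28
tool_pos: [0.5473, -0.2623, 0.1808]
tcp_rot: [180.0, 27.2, 162.3]
force: [-1.1, 2.0, 2.2]
opening: 0.0336
```

```bash
python3 fr.py
```

```text
t 24.675 F tool [ 0.4805  0.2624 -2.4658] sd [0.5553 0.5354 0.6185] T tool [0.0362 0.7737 0.0009] pos along n -0.006297991808659573 rot [179.9913  27.192  162.2733]
```

send_rows(motion=[0, -0.2, 0, 0.047, 0, 0, 1, 0, 0, 0, 0, 0, 0, 1])

```text
t: 24.92
tool_pos: [0.5462, -0.262, 0.1802]
tcp_rot: [180.0, 28.2, 162.3]
force: [-1.4, 2.0, 2.4]
opening: 0.0338
```

```bash
python3 fr.py
```

```text
t 25.325 F tool [ 0.588   0.209  -2.9746] sd [0.3714 0.3737 0.3901] T tool [0.0504 0.7591 0.0045] pos along n -0.006301055514980697 rot [179.9935  28.199  162.2755]
```

The force minimum is near 26.1° and the moment flips at about 26.5°, so the flush angle is about 26.3°. I'll return to that and press in 1.1 mm more.

send_rows(motion=[0, 0.19, 0, -0.045, 0, 0, 1, 0, 0.19, 0, -0.045, 0, 0, 1, 0, 0, 0, 0, 0, 0.02, 1, 0, 0, 0, 0, 0, 0.017, 1, 0, 0, 0, 0, 0, 0, 1, 0, 0, 0, 0, 0, 0, 1])

```text
t: 26.08
tool_pos: [0.5491, -0.2629, 0.1805]
tcp_rot: [180.0, 26.3, 162.3]
force: [-0.3, -0.4, 2.3]
opening: 0.0337
```

```bash
python3 fr.py; python3 fr.py;python3 plan.py .5815 -.2725 .113 -17.73 26.3 .076
```

```text
t 26.475 F tool [ 0.3465  0.2079 -3.2502] sd [0.6576 0.2679 0.4573] T tool [0.0357 0.6274 0.0001] pos along n -0.0073183229660157695 rot [179.9906  26.3023 162.2694]
t 26.875 F tool [ 0.3267  0.2526 -3.258 ] sd [0.6078 0.4935 0.3622] T tool [ 0.0394  0.5938 -0.0198] pos along n -0.007334155307257922 rot [179.9916  26.301  162.2727]
t 26.875 turn units (tool) [0.0019 0.0002 0.0005] | 0.001995175339035808  then shift units [-0.0149  0.0238 -0.018 ] opening 0.03365448296731394 F [-2.4047  0.2611  1.7367] J [ 20.2975  11.5768   4.4497 118.3575  -9.4727  24.2353 104.4757]
```

Run:
```python
from h import *
import cv2
k=lambda c,s:cv2.resize(c,None,fx=s,fy=s,interpolation=cv2.INTER_CUBIC)
a=k(imaging.camera("top")[:, 100:440,::-1],1.2);b=k(imaging.camera("scene")[90:220,90:200,::-1],3.5)
H=max(a.shape[0],b.shape[0]); f=lambda c:cv2.copyMakeBorder(c,0,H-c.shape[0],0,4,0)
cv2.imwrite("pics/e.png",np.hstack([f(a)[:, :408],f(b)]))
```

```text
(no output)
```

View pics/e.png

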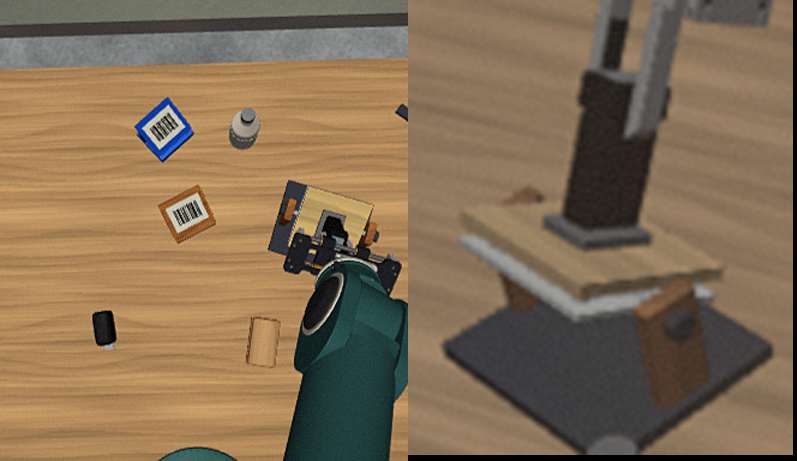

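The sole sits flush in the middle of the panel, the panel has visibly sunk, and the other things on the bench are where they were. I'm handing in.

```bash
python3 -c "
from bench import job
print(job.hand_in())"
```

```text
the job is handed in; nothing more can be done
None
```

I handed the job in at about 27 s, with the meter still gripped and pressed flush on the panel. `hand_in` gives no verdict, so what follows rests on my own checks.

- **Grip:** I gripped the meter across y by its 34 mm head, not the 28 mm body. The fingers are straight, so they closed on the head before they could reach the body. I regripped with the pads on the head at 45 N, and the pictures show no sign of slipping.
- **Label:** I held the window square to the wooden block's label, about 80 mm away, for roughly 1.9 s. By the measured tool pose, the angle was within 0.1° and the position within 1 mm of the estimated label pose. That estimate is itself only good to about 2 mm.
- **Panel tilt:** The camera fit gave a slope of 26.2°. Rocking the meter ±2° on the panel put flush at about 26.3°, and it finished there.
- **Panel press:** The contact force was about 4.85 N. That implies the panel gave 5.5 mm, while the distance moved since first contact implies about 5.0 mm, so it is roughly 5 to 5.5 mm. The meter is centred to within about 1 mm of the estimated panel centre.
- **Final picture:** The sole looks flush in the middle of the panel. By eye, the stand's tilt looks unchanged, and the sander, tape, glue bottle and both ticket blocks look undisturbed.
- **Disagreements:**
  - The panel centre came out at about 109 mm high from the cameras but about 113 mm by touch; I used the touch value.
  - With the meter hovering above the panel, its sole appeared about 2 pixels off the predicted position in one camera, probably from misreading a corner.

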